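# Load the coil test bay, shut it and enable it

### The job

Load every coil carrier on the bench into the test bay: bring it in through the open mouth, slide it under the roof with its post in the slot and round the corner into the left-hand gallery, all of them pushed up towards the far end so that the corner is clear. Then swing the mouth cover over and press it down until its catch holds it shut, and only after that fit the key from its stand fully into the key switch and turn it clockwise as far as it goes to on; leave the key in. Leave the other things on the bench where they are.

Things in the scene. Friction and masses are not known exactly. Their poses are not given: they have to be found in the camera images.
- bay: Test bay, fixed: L-shaped lane, the bench as floor. Origin: bench under the corner's centre; x from mouth to corner (away from the robot), y left along the gallery, z up. Lane 46 mm wide inside, grey walls 6 thick, 27 high: entry along x, open at x = -125, to the corner; gallery along +y from the corner to the end wall at y = 183. 38 mm bases have 4 mm of play each side.
- bay_roof (a point): Middle of the roof's front edge, (-70, 0, 32) in the bay's frame, same axes. From here on aluminium strips (underside 27, top 32 mm above the bench) overhang the lane from both sides, leaving a slot 24 mm wide along its middle: along x at y = 0 to the corner, then along y at x = 0 up to y = 176. Only a carrier's post fits the slot; base and winding run under the strips.
- bay_mouth (a point): On the bench in the middle of the unroofed part of the entry, (-105, 0, 0) in the bay's frame, same axes. Unroofed from x = -125 to -70: a carrier can be set down here from above (or on the bench before the mouth) and slid on.
- bay_end (a point): On the bench where the first carrier's centre belongs, (0, 160, 0) in the bay's frame. Four carriers fit in the gallery, e.g. at y = 160, 121, 82 and 43 (x = 0), 38 mm apart or more; y of 32 or more counts as in the gallery.
- cover (a joint): Mouth cover, rad: 0 = shut flat over the unroofed entry, 1.75 = fully open, standing just past upright on the entry's right. Plate 48 (x) x 56 x 4 mm. A weak spring (0.03 N m/rad, 1 N at the edge) opens it unless caught. Near shut a sprung catch resists: press with 5 to 12 N on the outer half until it stops. Caught it reads under 0.06; not past the catch (0.17 or more) it springs open again.
- cover_hinge (a point): Middle of the cover's hinge axis, which runs along the bay's x: (-97.5, -28, 30) in the bay's frame, same axes. When shut the cover points from here to +y.
- cover_tip (a point): Middle of the cover's free edge, 56 mm from the hinge axis; moves with the cover. When shut it lies at (-97.5, 28, 32) in the bay's frame, under the steel catch nose on the left wall (at y = 31, z = 38, reaching up to z = 42).
- coil0: Coil carrier, one of three or four alike (an absent one reads None from the start), loose, 0.16 kg, upright: square black base 38x38x8, a copper winding 28 across from z = 8 to 22, and a square black post 14x14 up to z = 106, its faces parallel to the base's edges. Origin: underside centre of the base; z up. Grip the post near its top from above.
- coil1: Same as coil0.
- coil2: Same as coil0.
- coil3: Same as coil0.
- key: Key, loose, 0.03 kg, standing upright in its stand: steel blade 4.5 (x) x 12.5 (y) x 20.5 long from z = 0 to 20.5, above it a black bow 9.5 (x) x 28 (y) x 28 from z = 20.5 to 48.5. Origin: middle of the blade's lower end, z up through the bow. Grip the bow across its 9.5 mm (along its x) from above. It works either way round.
- stand_top (a point): Top of the wooden key stand (fixed, 64x64, 40 mm high): mouth of its slot, 7 (x) x 15 (y) mm, 22 mm deep, in which the key stands loosely.
- switch_slot (a point): Centre of the key slot's mouth, on top of the switch's steel rotor (30x30 in a round bezel), 54 mm above the bench on a fixed grey box 76x76x30; turns with the rotor. Slot 7 (x) x 15 (y) mm, 22 deep, 2 mm chamfer; z up. Fully home, the key's origin is 20 mm below this point, its y along the slot's y.
- switch (a joint): Key switch rotor, rad: 0 = off, 1.3 = on (at the stop); grows clockwise seen from above. Stays where it is left (friction 0.03 N m). The key has about 0.2 rad of play in the slot.
- capacitor_can: Bystander: electrolytic can, 28 mm round, 36 tall, standing on the bench.
- pcb_white: Bystander: small white circuit board, 32x52x13.
- plug_grey: Bystander: grey moulded connector, 45x22x14.
- flux_tin: Bystander: small round tin, 48 mm across, 18 tall.
- copper_coil: Bystander: small bare wound copper coil, 27 mm across, 13 tall, without base or post.
- loupe: Bystander: black watchmaker's loupe, 39 mm across, 32 tall.
Not all that is in view belongs to the job. What is shaped like the coil3 but blue or red is not meant.

How it is judged:
On the way, in this order (a step that is already met when the one before it is completed fails the run):
1. every carrier present stands in the gallery, past the corner (x of coil0 in the frame of bay between -0.013 and 0.013 m and y of coil0 in the frame of bay between 0.032 and 0.175 m and height (world z) of each of coil0, coil1, coil2, coil3 below 0.012 m and angle between each of coil0, coil1, coil2, coil3's own z axis and vertical below 0.15 rad and x of coil1 in the frame of bay between -0.013 and 0.013 m and y of coil1 in the frame of bay between 0.032 and 0.175 m and x of coil2 in the frame of bay between -0.013 and 0.013 m and y of coil2 in the frame of bay between 0.032 and 0.175 m and x of coil3 in the frame of bay between -0.013 and 0.013 m and y of coil3 in the frame of bay between 0.032 and 0.175 m), for 0.2 s.
2. the mouth cover is held shut by its catch, untouched by the fingers (value of joint cover below 0.08 rad and contact force between the fingers and cover below 0.3 N), for 0.3 s.
3. the key is home in the switch, which is turned to on (horizontal distance between key and switch_slot below 0.006 m and z of key in the frame of switch_slot below -0.014 m and angle between key's own z axis and vertical below 0.2 rad and value of joint switch above 1 rad), for 0.2 s.
At the end, for the whole second after the job is handed in: Every carrier present stands in the gallery (within 13 mm of its centre line, 32 to 175 mm from the corner); cover under 0.08 rad, held by its catch; key in the switch slot (within 6 mm of centre, 14 mm or more deep) and the switch over 1.0 rad; all at rest (all of step 1 and all of step 3 and value of joint cover below 0.08 rad and linear speed of each of key, coil0, coil1, coil2, coil3 below 0.02 m/s); the robot touches nothing.
It fails at once if the switch is turned on while the mouth cover is open (value of joint switch above 0.6 rad and value of joint cover above 0.17 rad).
It fails at once if a bystander is moved by more than 5 cm (distance of any of capacitor_can, pcb_white, plug_grey, flux_tin, copper_coil, loupe from where it was at the start of the episode above 0.05 m).
Of coil0, coil1, coil2, coil3 only 3 to 4 are there at a start; the rules pass over those that are not, and their reading is None.
At some moment in a run one of coil0, coil1, coil2, coil3 may be knocked a few centimetres aside while the robot is not near it.
It also fails if it takes over 208 s, if anything falls off the work surface, if the arm or the gripper's body presses on something with over 40 N, if the wrist force passes 120 N, or if a joint passes its speed limit or range.

### The arm

A 6-joint arm with a two-finger parallel gripper is mounted at the origin on a cart in front of the work surface, level with it; the furniture and walls round the work are solid. World frame = base frame: x ahead of the robot, y to its left, z up, the work surface at z = 0. Lengths are in m, angles in rad, forces in N, time in s.
With the tool pointing down it reaches from about 0.3 to 0.825 m from the base axis. Payload 5.4 kg.
Tool frame: the origin (TCP) lies at the very end of the fingers, on their centre line; the grasp point (between the pads) lies 19 mm behind it; z points along the fingers, y is the line along which they close (so a half turn about z gives the same grasp; the last joint's range is limited). The gripper opens to 92 mm and grips with 3 to 60 N. Pads are 20 mm wide; open, the fingers measure 128 mm over their backs; the gripper's body (75 mm by 189 mm) begins 69 mm behind the grasp point.
Start: joints at [1.138, 0.158, 1.597, -0, 1.386, -0.21], TCP at [0.127, 0.561, 0.215] pointing down, gripper open.
Joint ranges: [-2.91, 2.91], [-0.94, 2.29], [0.18, 2.7], [-1.29, 4.43], [0.17, 2.64], [-3, 3]. Speed limits (rad/s): [2.57, 2.57, 3.14, 3.14, 3.14, 3.14].

### API

Orientations are given as a rotation vector (axis times angle).
In Python, from workcell import bot gives the robot as it stands. Calls block until the motion is done:
- bot.goto(position, orientation): joint-space move of the TCP to a pose.
- bot.line_to(position, rot=None, max_speed=0.15): straight line of the TCP; rot=None keeps the orientation; max_speed is the mean speed in m/s.
- bot.set_joints(angles): joint-space move.
- bot.set_gripper(opening, newtons=None): opening from 0.0 (shut) to 1.0 (fully open); newtons is the grip in N (None keeps the last); returns when the fingers have stopped.
- bot.hold(seconds).
- bot.inverse_kinematics(position, orientation): joint angles nearest the present ones, or None.
- bot.read_camera(name): name is "side" or "top" or "wrist"; returns a dict with "pixels" (480x640x3 uint8, blue, green, red), "fx", "fy", "cx", "cy" (pixels), "R" (3x3) and "t" (3): a world point X has camera coordinates R X + t. Camera axes: x right, y down, z forward; pixel columns grow to the right and rows downward; lengths in m; the calibration is good to about 2 mm. A picture is of the moment at which its call begins. There is no depth.
A pose or a line that the arm cannot do raises bot.MotionError and nothing moves.
- bot.job_done(): hands the job in; it is judged then, once.
Readings, each from a call of its own:
- bot.current_clock(): time.
- bot.current_joints(): joint angles.
- bot.current_joint_vel(): joint speeds.
- bot.current_effort(): joint torques, N m.
- bot.current_ee_pos(): TCP position.
- bot.current_tool_rot(): TCP orientation.
- bot.current_contact_force(): force on the tool from outside, world axes, zero at the start.
- bot.current_ft_torque(): the same for the moment, N m.
- bot.current_opening(): opening from 0.0 (shut) to 1.0 (fully open).
- bot.current_grip_force(): force on a finger pad.
Only numpy, scipy, OpenCV 4.12 (cv2) and the standard library are available. Lean on these libraries where they do the work, as an engineer would, in place of code of your own. Each camera call takes 0.05 s, during which the arm holds its last target. There are 200 camera calls.

## Working session

There is one attempt and no reset: what is moved stays moved. The work goes in short steps, each a Python script; the robot and the scene stay as the last script left them, time stands still between calls to the robot, and variables do not carry over. Pictures are saved under pics/ and viewed, at most 14 in all, crops included, and the job is handed in when it is done.

```bash
ls; mkdir -p pics
python3 - <<'E'
from workcell import bot
import cv2,numpy as np
for n in("top","side"):
    c=bot.read_camera(n); cv2.imwrite(f"pics/{n}0.png",c["pixels"])
    print(n,c["fx"],c["cx"],c["cy"],np.round(c["R"],4).tolist(),np.round(c["t"],4).tolist(), -c["R"].T@c["t"])
print(bot.current_clock(),bot.current_tool_rot())
E
```

```text
pics
top 499.29203122630435 315.2826241992978 245.32076071489192 [[-0.0252, -0.9996, 0.0116], [-0.9958, 0.0241, -0.0882], [0.0879, -0.0138, -0.996]] [-0.0234, 0.5523, 1.0219] [ 0.45958142 -0.02257001  1.06683027]
side 511.95707352649436 321.2221854938756 241.01211835585667 [[0.9514, -0.3079, -0.0071], [-0.1153, -0.3345, -0.9353], [0.2856, 0.8907, -0.3537]] [-0.497, 0.1255, 0.9538] [ 0.21480999 -0.96056636  0.45125429]
0.1 [-3.49204572e-01 -3.12162277e+00  2.52286792e-03]
```

View pics/top0.png

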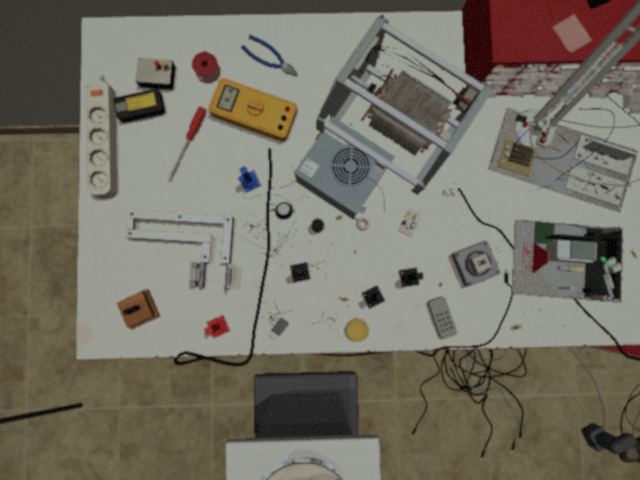

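View pics/side0.png

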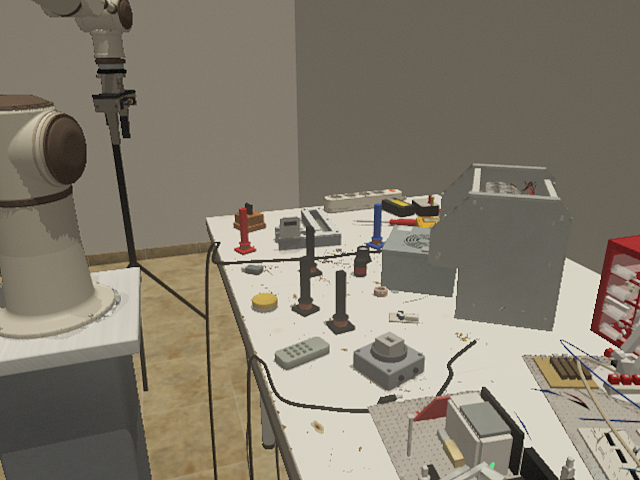

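The top view shows the bay at px (128–235, 212–290), with the gallery to the left and the mouth towards the robot. Three black carriers stand near (300,272), (373,297) and (410,278). The stand is at (137,308) and the switch at (473,263), and the blue and red decoys are at (248,180) and (216,326). The side view confirms three black carriers, with the loupe at about (361,262). Next: close-ups with the wrist camera.

```bash
cat > h.py <<'E'
from workcell import bot
import cv2,numpy as np
from scipy.spatial.transform import Rotation as Ro
def rv(psi): # tool down, closing line (tool y) along world angle psi+90deg
    return (Ro.from_euler('z',psi)*Ro.from_euler('x',np.pi)).as_rotvec()
def ray(c,uv,z):
    uv=np.atleast_2d(uv).astype(float); R,t=np.array(c["R"]),np.array(c["t"])
    d=np.c_[(uv[:,0]-c["cx"])/c["fx"],(uv[:,1]-c["cy"])/c["fy"],np.ones(len(uv))]@R
    o=-R.T@t
    return o+d*((np.broadcast_to(z,len(uv))-o[2])/d[:,2])[:,None]
def proj(c,X):
    p=np.atleast_2d(X)@np.array(c["R"]).T+np.array(c["t"])
    return np.c_[p[:,0]/p[:,2]*c["fx"]+c["cx"],p[:,1]/p[:,2]*c["fy"]+c["cy"]]
def shot(n,f=None):
    c=bot.read_camera(n)
    if f: cv2.imwrite(f"pics/{f}.png",c["pixels"])
    return c
E
python3 - <<'E'
from h import *
c=shot("top")
for n,uv,z in [("bay",(185,245),.03),("corner",(222,227),.03),("end",(131,228),.03),("stand",(137,308),.04),("switch",(475,263),.054),("c1",(297,274),.1),("c2",(370,300),.1),("c3",(405,281),.1)]: print(n,ray(c,uv,z).round(3))
w=shot("wrist"); T=bot.current_ee_pos(); Rt=Ro.from_rotvec(bot.current_tool_rot()).as_matrix()
print("cam in tool",Rt.T@(-np.array(w["R"]).T@w["t"]-T), (Rt.T@np.array(w["R"]).T).round(3),w["fx"])
c=cv2.resize(c["pixels"][170:350,100:500],None,fx=2,fy=2,interpolation=cv2.INTER_CUBIC); cv2.imwrite("pics/crop0.png",c)
E
```

```text
bay [[0.558 0.234 0.03 ]]
corner [[0.594 0.157 0.03 ]]
end [[0.597 0.346 0.03 ]]
stand [[0.431 0.329 0.04 ]]
switch [[ 0.505 -0.361  0.054]]
c1 [[0.49  0.001 0.1  ]]
c2 [[ 0.437 -0.139  0.1  ]]
c3 [[ 0.471 -0.208  0.1  ]]
cam in tool [ 0.07678285 -0.00106318 -0.16987246] [[-0.    -0.962 -0.272]
 [ 1.     0.    -0.001]
 [ 0.001 -0.272  0.962]] 330.95761333187966
```

View pics/crop0.png

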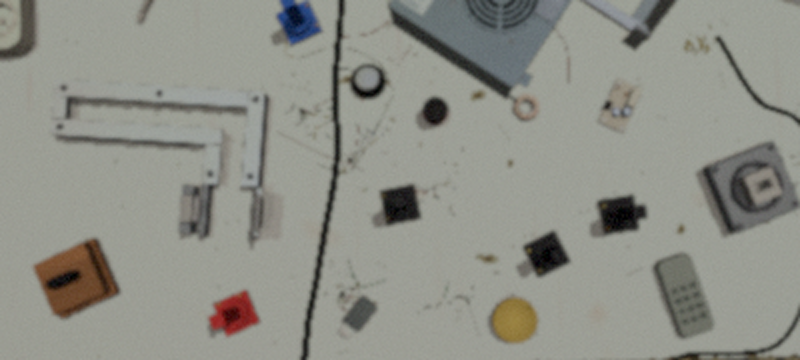

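The enlarged crop shows the bay, stand and switch clearly, with carrier bases at crop px (400,204), (546,253) and (618,214). The bystanders lie clear of the routes. Now moving in for wrist shots.

Run:
```python
from h import *
import pickle
out={}
for n,p in [("bay",(.55,.24,.19)),("stand",(.43,.32,.19)),("coils",(.46,-.12,.22)),("sw",(.5,-.33,.19))]:
    bot.goto(list(p),list(rv(0))); bot.hold(.2); out[n]=shot("wrist","w_"+n)
pickle.dump(out,open("w.pkl","wb")); print(bot.current_clock())
```

```text
6.25
```

View pics/w_bay.png

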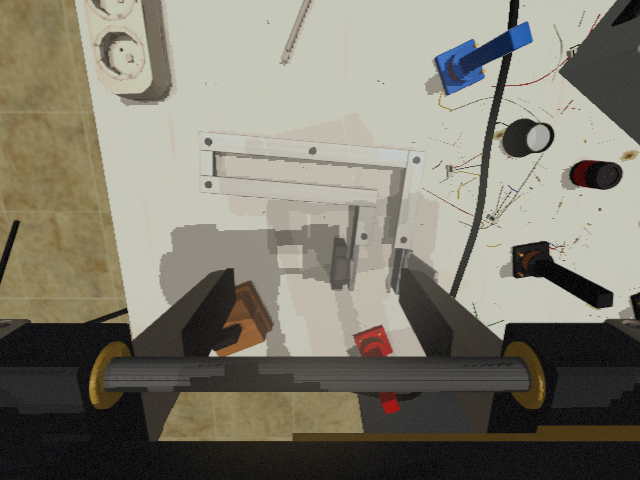

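View pics/w_coils.png

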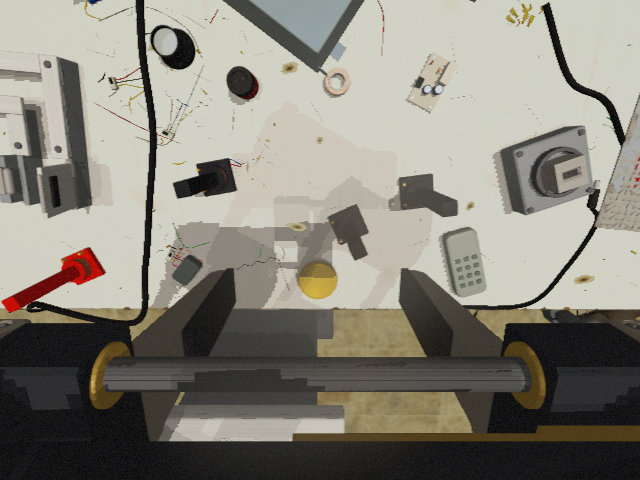

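View pics/w_sw.png

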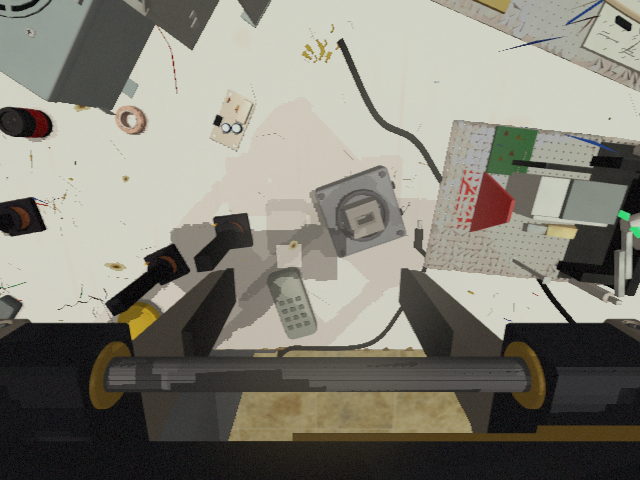

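Bay shot: the roof screws are at about (208,142), (208,184), (312,151), (417,160), (364,237) and (403,240), and the cover stands open on the right at (398,270). Coils shot: bases are at (220,175), (347,225) and (415,190). Switch shot: slot at about (365,218). Enlarged crops come next, to get exact corners.

Run:
```python
from h import *
import pickle
w=pickle.load(open("w.pkl","rb"))
def crop(n,cx,cy,hw,hh,f): return cv2.resize(w[n]["pixels"][int(cy-hh):int(cy+hh),int(cx-hw):int(cx+hw)],None,fx=f,fy=f,interpolation=cv2.INTER_CUBIC)
cv2.imwrite("pics/cbay.png",crop("bay",315,210,130,90,3))
s=proj(w["stand"],[.431,.329,.04])[0];print("stand px",s)
a=np.hstack([crop("coils",210,175,40,40,5),crop("coils",350,230,40,40,5)])
b=np.hstack([crop("coils",425,195,40,40,5),np.zeros((400,0,3),np.uint8)])
m=np.hstack([cv2.resize(x,(400,300)) for x in []]) if 0 else None
A=[crop("coils",205,180,40,30,5),crop("coils",350,230,40,30,5),crop("sw",362,215,40,30,5)]
s=np.round(s).astype(int)
A.append(crop("coils",425,195,40,30,5))
cv2.imwrite("pics/cm.png",np.vstack([np.hstack(A[:2]),np.hstack([A[3],A[2]])]))
cv2.imwrite("pics/cst.png",crop("stand",s[0],s[1],65,50,6))
```

```text
stand px [305.76372865 222.46113685]
```

View pics/cbay.png

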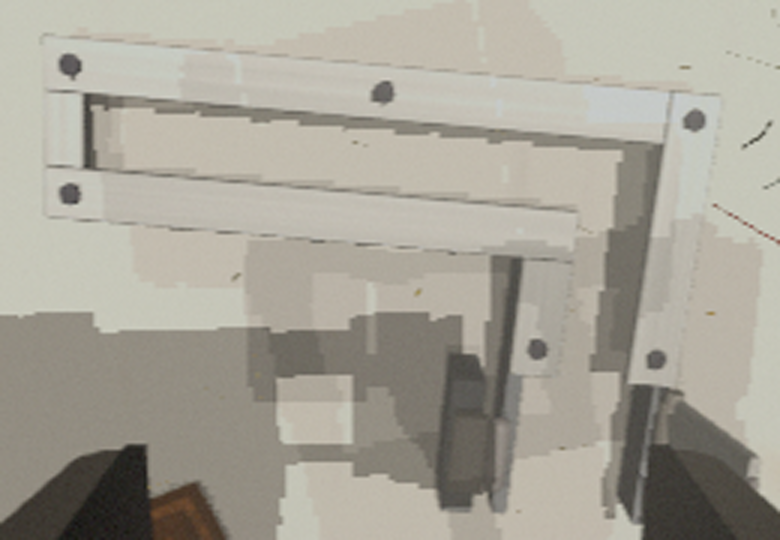

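View pics/cm.png

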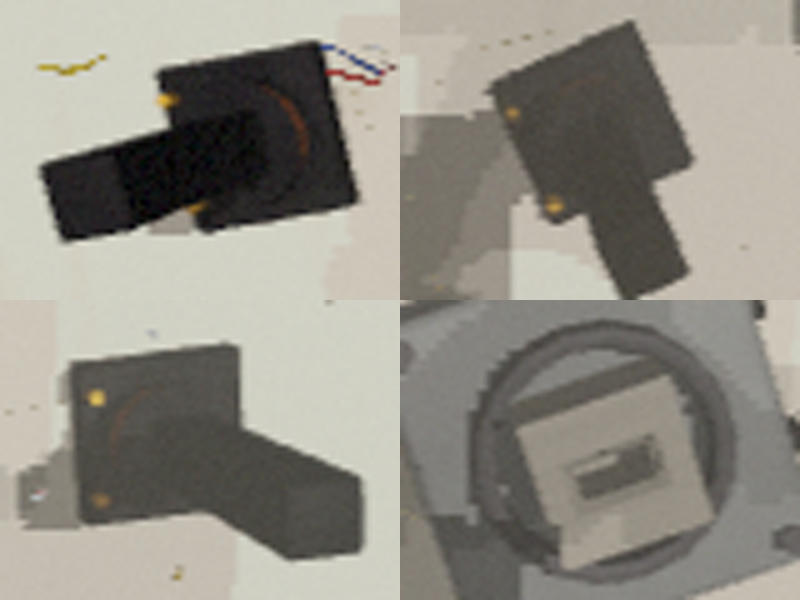

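View pics/cst.png

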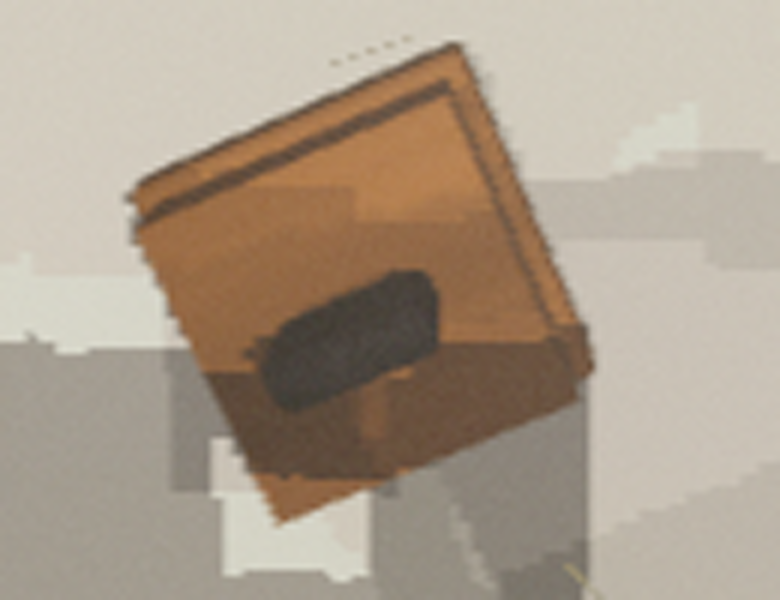

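Crops: bay roof corners, rotor corners, stand-top corners and base corners are all readable. I'll fit rigid poses from these points and check the residuals against the known sizes.

```bash
cat > fit.py <<'E'
from h import *
import pickle
w=pickle.load(open("w.pkl","rb"))
def fit(n,uv,scale,off,z,model,org=(0,0)):
    px=(np.array(uv,float)-org+.5)/scale-.5+np.array(off)
    P=ray(w[n],px,z)[:,:2]; M=np.array(model,float)/1000
    a,b=P-P.mean(0),M-M.mean(0)
    th=np.arctan2((b[:,0]*a[:,1]-b[:,1]*a[:,0]).sum(),(a*b).sum())
    R=np.array([[np.cos(th),-np.sin(th)],[np.sin(th),np.cos(th)]])
    t=P.mean(0)-R@M.mean(0)
    s=np.sqrt((a**2).sum()/(b**2).sum())
    return t,th,s,((P-M@R.T-t)*1000)
sq=lambda h:[(h,h),(h,-h),(-h,-h),(-h,h)]  # image: up=+x,left=+y: TL,TR,BR,BL
res={}
for k,a in dict(
 bay=("bay",[(42,36),(721,95),(683,388),(630,383),(556,376),(42,215),(577,212),(663,145),(88,93),(88,168)],3,(185,120),.032,
  [(29,189),(29,-29),(-70,-29),(-70,-12),(-70,12),(-29,189),(-12,12),(12,-12),(12,176),(-12,176)]),
 stand=("stand",[(140,225),(453,87),(580,360),(283,522)],6,(241,172),.04,sq(32)),
 sw=("sw",[(515,430),(672,378),(712,520),(568,570)],5,(322,185),.054,sq(15),(400,300)),
 A=("coils",[(160,70),(320,42),(357,202),(205,232)],5,(165,150),.008,sq(19)),
 B=("coils",[(490,92),(632,20),(692,163),(555,222)],5,(310,200),.008,sq(19),(400,0)),
 C=("coils",[(70,362),(238,344),(82,524)],5,(385,165),.008,[(19,19),(19,-19),(-19,19)],(0,300)),
 Ctop=("coils",[(290,485),(362,475),(360,552),(290,560)],5,(385,165),.106,sq(7),(0,300)),
 Atop=("coils",[(40,165),(115,150),(130,225),(65,240)],5,(165,150),.106,sq(7))).items():
    t,th,s,r=fit(*a); res[k]=(t,th); print(k,t.round(4),round(float(np.degrees(th)),1),"scale",round(float(s),3),"res",r.round(1).tolist())
# key bow check
t,th=res["stand"]
pickle.dump(res,open("res.pkl","wb"))
c,s_=np.cos(th),np.sin(th); 
X=[(t[0]+c*x-s_*y,t[1]+s_*x+c*y,.068) for x,y in [(.00475,.014),(.00475,-.014),(-.00475,-.014),(-.00475,.014)]]
print("bow top crop px",((proj(w["stand"],X)-[241,172]+.5)*6-.5).round())
E
python3 fit.py
```

```text
bay [0.5914 0.1653] -4.8 scale 0.997 res [[-0.5, 0.1], [-0.2, 1.6], [-0.3, -2.3], [0.1, -0.7], [0.7, 1.2], [0.7, 0.7], [-0.3, 1.6], [-0.5, 0.7], [0.1, -1.4], [0.3, -1.4]]
stand [0.4315 0.3335] 25.3 scale 0.86 res [[-2.2, -6.2], [-7.1, 0.4], [5.2, 6.7], [4.1, -0.9]]
sw [ 0.506  -0.3756] 19.7 scale 0.986 res [[-0.3, 0.4], [-0.5, -0.5], [0.3, 0.6], [0.4, -0.4]]
A [ 0.4978 -0.0061] 10.2 scale 0.97 res [[-0.3, -0.6], [-0.8, 0.3], [0.7, 1.0], [0.4, -0.7]]
B [ 0.4421 -0.1575] 25.7 scale 0.965 res [[-0.8, -1.0], [-0.1, 0.3], [-0.4, 1.2], [1.3, -0.5]]
C [ 0.4815 -0.2353] 7.1 scale 0.994 res [[0.2, 0.3], [-0.4, 0.0], [0.3, -0.4]]
Ctop [ 0.4812 -0.2362] 6.5 scale 0.923 res [[-0.3, -1.0], [-0.1, 0.7], [0.2, 1.0], [0.3, -0.8]]
Atop [ 0.498  -0.0049] 10.4 scale 0.913 res [[-0.5, -0.6], [-0.5, 0.1], [0.5, 1.4], [0.4, -0.9]]
bow top crop px [[259. 356.]
 [425. 279.]
 [452. 334.]
 [287. 410.]]
```

The poses fit well: bay residuals are under 2.5 mm with scale 0.997, and post tops agree with bases to about 1 mm. The stand needs a closer look later. Loading the first carrier (C) now.

```bash
cat > load.py <<'E'
from h import *
import pickle,sys
res=pickle.load(open("res.pkl","rb")); tb,thb=res["bay"]
G=.076
def bay(x,y,z): 
    c,s=np.cos(thb),np.sin(thb); x,y=x/1000,y/1000
    return [tb[0]+c*x-s*y,tb[1]+s*x+c*y,z]
def F(): return np.array(bot.current_contact_force())
def topc(px): # dark blob centroid near px in top picture
    p=shot("top")["pixels"].astype(int); u,v=np.round(px).astype(int)
    m=(p[v-25:v+25,u-30:u+30].max(2)<70); ys,xs=np.nonzero(m)
    return (round(xs.mean()+u-30,1),round(ys.mean()+v-25,1),len(xs)) if len(xs) else None
def load(k,yend,sgn=-1):
    t,th=res[k]; psi=th+sgn*np.pi/2; psib=thb+sgn*np.pi/2
    bot.set_gripper(.5)
    bot.goto([*t,.2],list(rv(psi))); bot.line_to([*t,G],max_speed=.12)
    bot.set_gripper(0,30); o=bot.current_opening(); print("opening",o,"grip",bot.current_grip_force())
    if not .1<o<.2: raise SystemExit("no grasp")
    f0=F(); bot.line_to([*t,.22],max_speed=.2); print("weight",(F()-f0).round(2))
    bot.goto(bay(-105,0,.22),list(rv(psib))); bot.line_to(bay(-105,0,.10))
    f0=F()
    bot.line_to(bay(-105,0,G+.0015),max_speed=.05); print("down",(F()-f0).round(2),bot.current_clock())
    if np.linalg.norm(F()-f0)>12: raise SystemExit("blocked at mouth")
    for p in [(-85,0),(-55,0),(-25,0),(0,0),(0,30),(0,60),(0,(60+yend)/2),(0,yend)]:
        bot.line_to(bay(*p,G+.0015),max_speed=.1); f=F()-f0; print(p,f.round(1), (np.array(bot.current_ee_pos())-bay(*p,G+.0015)).round(4)[:2])
        if np.linalg.norm(f)>18: raise SystemExit("blocked")
    bot.line_to(bay(0,yend,G),max_speed=.05)
    bot.set_gripper(.4); bot.line_to(bay(0,yend,.2),max_speed=.2); print("end",bot.current_clock())
if __name__=="__main__": load(sys.argv[1],float(sys.argv[2]))
E
python3 - <<'E'
from load import *
c=shot("top")
for k in "ABC": print(k,topc(proj(c,[*res[k][0],.05])[0]))
for k in "ABC":
  for s in(-1,1): print(k,s,[None if q is None else np.round(q,2).tolist() for q in (bot.inverse_kinematics([*res[k][0],G],list(rv(res[k][1]+s*np.pi/2))),bot.inverse_kinematics(bay(0,160,G),list(rv(thb+s*np.pi/2))))])
E
python3 load.py C 158
```

```text
A (np.float64(299.7), np.float64(272.1), 257)
B (np.float64(380.0), np.float64(292.6), 388)
C (np.float64(411.3), np.float64(279.0), 350)
A -1 [[-0.26, 0.12, 1.93, -0.0, 1.09, 2.71], [0.32, 0.56, 1.36, 0.0, 1.21, -2.74]]
A 1 [[-0.26, 0.12, 1.93, 0.0, 1.09, -0.43], [0.32, 0.56, 1.36, -0.0, 1.21, 0.4]]
B -1 [[-0.6, 0.05, 2.01, -0.0, 1.08, 2.09], [0.32, 0.56, 1.36, 0.0, 1.21, -2.74]]
B 1 [[-0.6, 0.05, 2.01, 0.0, 1.08, -1.05], [0.32, 0.56, 1.36, -0.0, 1.21, 0.4]]
C -1 [[-0.68, 0.21, 1.83, 0.0, 1.1, 2.34], [0.32, 0.56, 1.36, 0.0, 1.21, -2.74]]
C 1 [[-0.68, 0.21, 1.83, 0.0, 1.1, -0.8], [0.32, 0.56, 1.36, -0.0, 1.21, 0.4]]
opening 0.15227500148649376 grip 30.000135898590088
weight [-0.3  -0.01 -2.68]
down [ 0.1  -0.73  1.86] 17.1833
(-85, 0) [-0.7 -0.   0.6] [ 0.0001 -0.    ]
(-55, 0) [-0.2 -0.3  0.6] [-0.0006  0.    ]
(-25, 0) [0.1 0.3 1.1] [-0.0008  0.0001]
(0, 0) [-1.3 -0.2  0. ] [-0.0007  0.0001]
(0, 30) [-1.2 -1.2  1.8] [-0.0003  0.0007]
(0, 60) [-1.7 -1.5 -0.5] [-0.0001  0.0006]
(0, 109.0) [-0.9 -0.8  0.8] [-0.0001  0.0002]
(0, 158.0) [-0.2 -0.6  0.9] [-0.0001 -0.0001]
end 22.55
```

```bash
cat > nxt.py <<'E'
from load import *
c=shot("top"); k=sys.argv[1]
base=dict(A=(299.7,272.1),B=None)[k]
got=topc(proj(c,[*res[k][0],.05])[0]); print(k,got)
if base and np.hypot(got[0]-base[0],got[1]-base[1])>2: raise SystemExit("moved")
load(k,float(sys.argv[2]),1)
E
python3 nxt.py B 117 && python3 nxt.py A 76; python3 -c "
from h import *
bot.goto([.43,.32,.19],list(rv(0))); bot.hold(.2); c=shot('wrist','w_st2')['pixels'];shot('top','top2')
cv2.imwrite('pics/st2.png',cv2.resize(c[100:340,190:510],None,fx=2.5,fy=2.5,interpolation=cv2.INTER_CUBIC)); print(bot.current_clock())"
```

```text
B (np.float64(372.9), np.float64(296.6), 263)
opening 0.15061170318999112 grip 30.000194013118744
weight [-0.41 -0.03 -2.61]
down [-0.41  1.   -0.48] 30.2833
(-85, 0) [-0.1  0.7 -0.2] [ 0.0001 -0.    ]
(-55, 0) [-0.4  0.  -0.7] [-0.0006  0.0001]
(-25, 0) [-0.8  0.2  0.1] [-0.0008  0.0001]
(0, 0) [ 0.   0.6 -0.3] [-0.0007  0.0001]
(0, 30) [-0.6  0.7 -0.8] [-0.0003  0.0006]
(0, 60) [-0.3  0.8 -0.5] [-0.0001  0.0006]
(0, 88.5) [-0.8 -0.3 -1.5] [-0.0001  0.0006]
(0, 117.0) [-0.7  1.1  0.1] [-0.0001  0.0006]
end 35.2333
A (np.float64(299.6), np.float64(272.1), 256)
opening 0.14900289251900084 grip 29.999354481697083
weight [ 0.79  0.52 -2.29]
down [-0.38  1.   -0.05] 41.775
(-85, 0) [-0.5 -0.2  0.6] [ 0.0001 -0.    ]
(-55, 0) [-0.5 -0.1  0. ] [-0.0006  0.    ]
(-25, 0) [-0.3  0.9  0.3] [-0.0008  0.0001]
(0, 0) [-0.1  0.5  0.5] [-0.0007  0.0001]
(0, 30) [ 0.4 -0.9 -0.1] [-0.0003  0.0007]
(0, 60) [ 0.4 -0.4 -0.3] [-0.0001  0.0006]
(0, 68.0) [-0.2 -0.  -0.8] [0.     0.0002]
(0, 76.0) [ 0.6 -0.5  1. ] [-0.      0.0004]
end 46.3583
48.1667
```

View pics/st2.png

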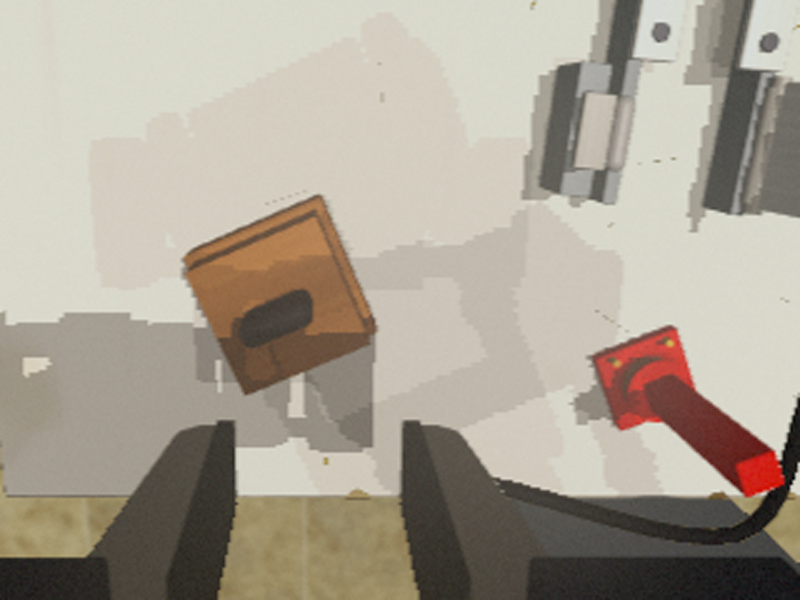

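The stand (crop px ~(280,295)) and key (278,318) stand undisturbed. The cover is open and the entry is empty. Now the cover: I'll sweep it shut with the closed fingers, then press it onto the catch under force monitoring. I'll also check the loaded carriers in the top picture.

```bash
cat > cover.py <<'E'
from load import *
p=cv2.imread("pics/top2.png"); c=shot("top")
m=(p.max(2)<60).astype(np.uint8); n,_,st,ce=cv2.connectedComponentsWithStats(m)
for i in range(1,n):
    if st[i][4]>15 and 120<ce[i][0]<240 and 200<ce[i][1]<290:
        w=ray(c,ce[i],.106)[0][:2]-tb; print("dark blob, bay xy",(w[0]*np.cos(thb)+w[1]*np.sin(thb)).round(3),(-w[0]*np.sin(thb)+w[1]*np.cos(thb)).round(3),st[i][4])
bot.set_gripper(0,20)
R=list(rv(thb+np.pi/2)); X=-97.5
bot.goto(bay(X,-80,.2),R); bot.line_to(bay(X,-80,.078)); f0=F()
for ph in np.arange(1.75,.2,-.15):
    d=np.array([np.cos(ph),np.sin(ph)]); nn=np.array([-d[1],d[0]])
    q=np.array([-28,30])+46*d+4*nn
    bot.line_to(bay(X,q[0]-11,q[1]/1000),max_speed=.08)
    f=F()-f0
    if np.linalg.norm(f)>20: print(ph,f); raise SystemExit
print("at",ph,f.round(2))
bot.line_to(bay(X,8,.0455),max_speed=.05); print((F()-f0).round(2))
z=.0455
while z>.028:
    z-=.001; bot.line_to(bay(X,8,z),max_speed=.02); f=F()-f0; print(round(z,4),round(bot.current_ee_pos()[2],4),f.round(1))
    if f[2]>10.5: break
bot.hold(.3); print((F()-f0).round(1))
E
python3 cover.py
```

```text
dark blob, bay xy -0.008 0.098 614
at 0.2500000000000009 [-0.45 -1.9   0.29]
[ 0.01 -1.2  -0.03]
0.0445 0.0446 [-0.1 -1.4 -0.5]
0.0435 0.0435 [ 0.6 -0.2 -0. ]
0.0425 0.0425 [ 0.9 -1.3 -0.2]
0.0415 0.042 [-1.  -0.2  2.9]
0.0405 0.0411 [-1.  -0.2  5.4]
0.0395 0.0401 [-1.2  0.3  4.9]
0.0385 0.0388 [0.8 2.  3.7]
0.0375 0.0374 [1.  0.8 2.9]
0.0365 0.0359 [ 0.1 -1.8  0.6]
0.0355 0.0351 [-1.1 -0.7 -0.5]
0.0345 0.0344 [-0.2 -1.2  0.2]
0.0335 0.0343 [-3.5 -1.8  7.1]
0.0325 0.0341 [-6.7 -2.3 13.2]
[-6.2 -2.2 13.4]
```

The force trace shows the catch snapping over, then a hard stop at z=34 mm. Lift away and take pictures of the bay, and of the key and switch from straight above.

Run:
```python
from load import *
bot.line_to(bay(-97.5,8,.2),max_speed=.1); bot.set_gripper(.5)
o={}
bot.goto([.52,.24,.26],list(rv(0))); bot.hold(.2); o["bay"]=shot("wrist")
for n,p in [("key",(.354,.331,.13)),("sw",(.506-.077,-.3756,.13))]:
    bot.goto(list(p),list(rv(0))); bot.hold(.3); o[n]=shot("wrist")
pickle.dump(o,open("w2.pkl","wb"))
cr=lambda n,X,hw,hh,f:(lambda s:(print(n,s-[hw,hh]),cv2.resize(o[n]["pixels"][s[1]-hh:s[1]+hh,s[0]-hw:s[0]+hw],None,fx=f,fy=f,interpolation=cv2.INTER_CUBIC))[1])(np.round(proj(o[n],X)[0]).astype(int))
a=np.hstack([cr("key",[.431,.331,.06],40,30,5),cr("sw",[.506,-.3756,.054],40,30,5)])
cv2.imwrite("pics/ks.png",a); cv2.imwrite("pics/bay3.png",cr("bay",bay(-30,60,.03),130,90,3)); print(bot.current_clock())
```

```text
key [275 113]
sw [276 111]
bay [196  78]
66.7917
```

View pics/bay3.png

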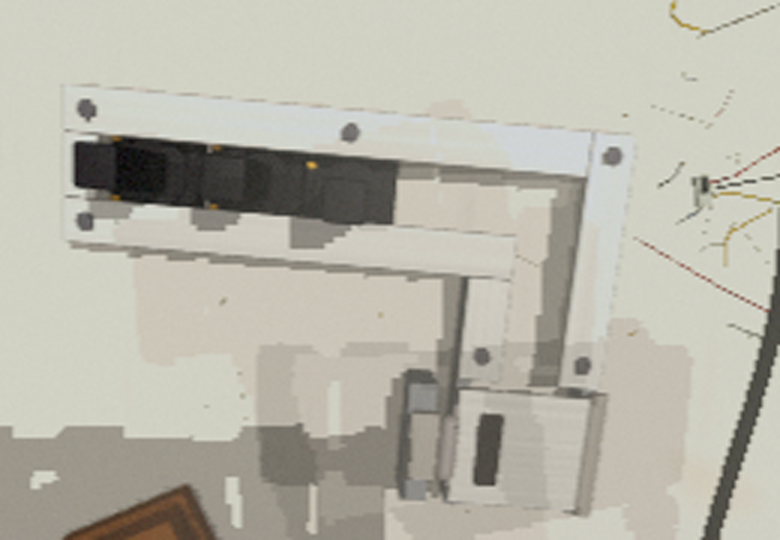

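View pics/ks.png

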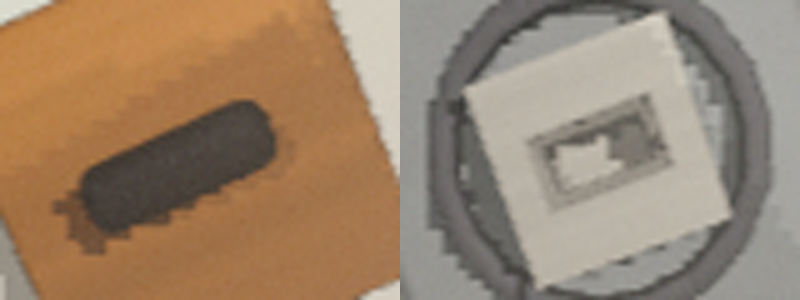

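The bay crop shows three carriers in the gallery and the cover flat and shut under the catch. In the second crop the key bow is centred at about (178,167). The rotor corners are at about (466,88), (663,13), (731,215) and (535,289), with the slot at about (602,150). Computing both poses.

Run:
```python
from load import *
o=pickle.load(open("w2.pkl","rb"))
p=o["key"]["pixels"][113:173,275:355]; p=cv2.resize(p,None,fx=5,fy=5,interpolation=cv2.INTER_CUBIC)
m=(p.max(2)<85).astype(np.uint8); m=cv2.morphologyEx(m,cv2.MORPH_OPEN,np.ones((15,15)))
cs=max(cv2.findContours(m,0,2)[0],key=cv2.contourArea); r=cv2.minAreaRect(cs); print(r)
P=ray(o["key"],(cv2.boxPoints(r)+.5)/5-.5+[275,113],.068)[:,:2]
L=[P[1]-P[0],P[2]-P[1]]; print("bow sizes mm",[round(np.linalg.norm(l)*1000,1) for l in L])
l=max(L,key=np.linalg.norm); kc=P.mean(0); ky=np.arctan2(*l[::-1])-np.pi/2; ky=(ky+np.pi/2)%np.pi-np.pi/2
S=ray(o["sw"],(np.array([(466,88),(663,13),(731,215),(535,289)])-[400,0]+.5)/5-.5+[276,111],.054)[:,:2]
print("rotor sides",[round(np.linalg.norm(S[i]-S[i-1])*1000,1) for i in range(4)])
e=(S[0]-S[1])+(S[3]-S[2]); sy=np.arctan2(*e[::-1])-np.pi/2; sy=(sy+np.pi/2)%np.pi-np.pi/2
Q=ray(o["sw"],(np.array([(602,150)])-[400,0]+.5)/5-.5+[276,111],.054)[0,:2]
print("key",kc,np.degrees(ky),"sw",S.mean(0),"slot",Q,np.degrees(sy))
res["key"]=(kc,ky); res["sw"]=((S.mean(0)+Q)/2,sy); pickle.dump(res,open("res.pkl","wb"))
for n in("key","sw"):
  for s in(-1,1): print(n,s,np.round(bot.inverse_kinematics([*res[n][0],.06],list(rv(res[n][1]+s*np.pi/2))),2))
```

```text
((177.302490234375, 168.33889770507812), (72.63455963134766, 202.90257263183594), 65.77225494384766)
bow sizes mm [np.float64(27.3), np.float64(9.5)]
rotor sides [np.float64(29.5), np.float64(29.5), np.float64(29.2), np.float64(30.3)]
key [0.42872695 0.33444817] 23.234876118676443 sw [ 0.50616418 -0.37532886] slot [ 0.50658677 -0.37579774] 20.050555741375774Traceback (most recent call last):
  File "<stdin>", line 16, in <module>
    return _wrapfunc(a, 'round', decimals=decimals, out=out)
    return _wrapit(obj, method, *args, **kwds)
    result = getattr(arr, method)(*args, **kwds)
TypeError: unsupported operand type(s) for *: 'NoneType' and 'float'
```

The bow measures 27.3 × 9.5 mm and the rotor about 29.6 mm square, both matching the given sizes. Fetch the key and insert it step by step with force checks.

```bash
cat > key.py <<'E'
from load import *
(kc,ky),(sc,sy)=res["key"],res["sw"]
bot.goto([*kc,.15],list(rv(ky+np.pi/2))); bot.set_gripper(.4)
f0=F(); bot.line_to([*kc,.0435],max_speed=.08); print("down",(F()-f0).round(1))
bot.set_gripper(0,40); o=bot.current_opening(); print("open mm",o*92)
if not 7<o*92<12: raise SystemExit
bot.line_to([*kc,.085],max_speed=.06); print((F()-f0).round(2)); bot.line_to([*kc,.2])
bot.goto([*sc,.2],list(rv(sy+np.pi/2))); bot.line_to([*sc,.084]); bot.hold(.2)
f0=F(); z=.084; home=.058
while z>home-.0015:
    z-=.001; bot.line_to([*sc,z],max_speed=.02); f=F()-f0
    if np.linalg.norm(f)>2.5: print(round(z,4),f.round(1))
    if f[2]>8: break
print("z",z,bot.current_ee_pos(),bot.current_opening()*92,bot.current_clock())
E
python3 key.py
```

```text
down [-0.   1.5 -0. ]
open mm 9.482609916526751
[ 0.55 -0.   -0.07]
0.057 [-0.   0.8  3.4]
0.056 [-3.   2.1  9.3]
z 0.05599999999999998 [ 0.50656879 -0.37578816  0.05750517] 9.231313608758105 84.075
```

The key went in smoothly and bottomed at the expected height. Now turn clockwise in steps, watching the torque.

```bash
cat > turn.py <<'E'
from load import *
sc,sy=res["sw"]
bot.line_to([*sc,.0577],max_speed=.02); t0=np.array(bot.current_ft_torque())
for a in np.arange(.1,1.61,.1):
    bot.line_to([*sc,.0577],rot=list(rv(sy+np.pi/2-a)),max_speed=.05); t=np.array(bot.current_ft_torque())-t0
    print(round(a,2),t.round(3),F().round(1))
    if abs(t[2])>.35 or (a>1.25 and abs(t[2])>.2): break
bot.hold(.3); bot.set_gripper(.4); bot.hold(.2)
bot.line_to([*sc,.2],max_speed=.08); print(bot.current_clock())
j=bot.goto([.506-.077,-.3756,.15],list(rv(0))); bot.hold(.3); c=shot("wrist")
s=np.round(proj(c,[.506,-.3756,.06])[0]).astype(int); print(s)
cv2.imwrite("pics/fin.png",cv2.resize(c["pixels"][s[1]-45:s[1]+45,s[0]-60:s[0]+60],None,fx=5,fy=5,interpolation=cv2.INTER_CUBIC))
E
python3 turn.py
```

```text
0.1 [-0.096 -0.068 -0.033] [ 0.4 -0.6  1.2]
0.2 [-0.114 -0.408 -0.021] [ 1.5 -0.9 -0. ]
0.3 [-0.235 -0.536  0.079] [ 2.9 -0.6 -0.8]
0.4 [-0.223 -0.475 -0.042] [ 2.8 -0.9  0.1]
0.5 [-0.262 -0.436  0.035] [ 1.5 -0.4 -0.8]
0.6 [-0.241 -0.335  0.009] [ 1.4 -1.2 -0.9]
0.7 [-0.204 -0.203  0.045] [ 1.1 -0.8  0.2]
0.8 [-0.15  -0.024 -0.014] [-0.7 -1.1  0.5]
0.9 [-0.09   0.113 -0.03 ] [-0.7 -0.9  2.2]
1.0 [-0.029  0.476  0.009] [-3.   0.1  2.1]
1.1 [0.103 0.672 0.023] [-3.8  0.8  2.6]
1.2 [0.22  0.995 0.01 ] [-4.1  1.3  3.4]
1.3 [0.32  1.047 0.023] [-5.6  1.6  4.1]
1.4 [ 0.348  1.116 -0.018] [-5.9  2.5  4.6]
1.5 [ 0.424  1.096 -0.009] [-6.6  3.   4.9]
1.6 [0.562 1.16  0.107] [-6.6  3.   4.9]
91.325
[315 143]
```

View pics/fin.png

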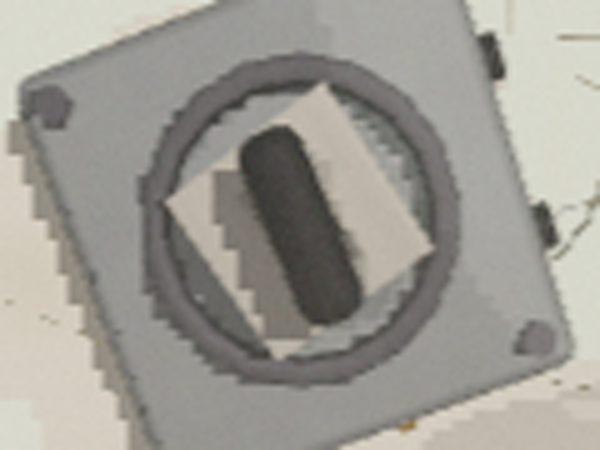

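The key is seated and the rotor has turned about 77° clockwise (≈1.3 rad, on). One last look at the bay before handing in.

Run:
```python
from load import *
bot.goto([.506-.077,-.3,.3],list(rv(0)));bot.goto([.52,.24,.26],list(rv(0))); bot.hold(.2); c=shot("wrist")
s=np.round(proj(c,bay(-30,60,.03))[0]).astype(int)
cv2.imwrite("pics/bay4.png",cv2.resize(c["pixels"][s[1]-90:s[1]+90,s[0]-130:s[0]+130],None,fx=3,fy=3)); print(bot.current_clock())
```

```text
95.075
```

View pics/bay4.png

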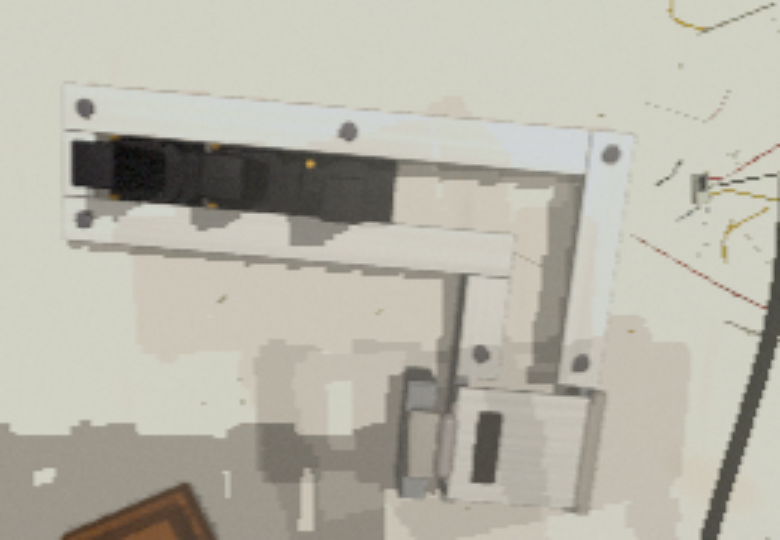

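The bay is unchanged: three carriers at crop px (100–390, 130–220), corner clear, cover shut.

```bash
python3 -c "
from workcell import bot
print(bot.job_done())"
```

```text
the job is handed in; nothing more can be done
None
```

I handed the job in: all three carriers are in the gallery, the cover is caught shut, and the key is home in the switch, turned to on (about 1.3 rad); the hand-in call returned no verdict.

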